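# Free a drilled plate from the toggle-clamp jig

## Task

The plate in the wooden drilling jig is finished. Throw the toggle clamp's upright handle right back over centre so that the clamp stands fully open, then, with light fingertip pressure, slide the plate along its nest out through the open end until it sticks out far enough (about 45 mm) to be taken by its two long edges. Take it, lower it into the grey parts tray without dropping it, leave it lying flat there, and leave the clamp open and the screwdriver, bottle, jar and wood offcut where they are.

Things in the scene. Friction and masses are not known exactly. Their poses are not given: they have to be found in the camera images.
- nest (a point): Centre of the nest floor of the wooden drilling jig (fixed to the bench), 50 mm above the bench. +x points along the nest out of its open end, y across, z up. The nest is a channel 64 mm wide with a back stop at x = -62 mm; back stop and side walls (18 mm thick) stand 12 mm above the floor, flush with the plate's top, so fingers cannot get beside the plate inside the nest.
- mouth (a point): Middle of the floor's edge at the nest's open end, 62 mm from the nest's centre; axes as the nest's. The floor and side walls end here, with nothing beyond down to the bench. The jig is 100 mm wide and reaches 240 mm back from here; the steel clamp stands behind the back stop.
- clamp_foot (a point): Underside of the clamp arm's rubber foot (18 mm across); shut, it presses on the plate at x = -35 mm of the nest's frame with about 10 N. The arm, 14 mm wide, runs along the jig's x from its hinge at x = -115, z = +35 mm of that frame. Fully open, the arm stands almost upright above its hinge, the foot near x = -77, reaching up to z = +125 mm.
- clamp_handle (a joint): Angle of the toggle clamp's handle, rad: 0 = clamped, handle upright; 1.15 = end stop, fully open, handle thrown back towards the jig's -x and nearly level. The arm turns 1.2 times as far. A spring holds it shut up to about 0.38 and beyond that throws it open and keeps it there; starting it takes about 11 N at 85 mm from its pivot.
- handle_pivot (a point): Pivot of the clamp's handle, fixed in the jig at x = -137 mm, z = +45 mm of the nest's frame (95 mm above the bench), same axes as the nest's. The pivot axis is the jig's y.
- handle_tip (a point): Top end of the handle, 113 mm from its pivot. The handle is a straight black rubber grip 20 mm in diameter over its outer 75 mm.
- plate_center (a point): Centre of the loose aluminium plate, 120 x 60 x 12 mm (x along its length, y across, z up), 0.16 to 0.3 kg, with four small drilled marks. It starts flat under the clamp's foot, within 1 mm of the nest's middle. The nest is lined with slick plastic: pressed from above near its middle with a steady 5 to 20 N the plate follows a fingertip; under 5 N the tip may skid, 60 N marks the plate.
- tray_in (a point): Centre of the inner floor of the grey open parts tray, fixed to the bench, 5 mm above the bench. Inside it is 214 mm along its x and 174 mm along its y; its walls reach 34 mm above the bench.
- screwdriver: Screwdriver lying on the bench, a bystander; origin at its underside.
- glue: White plastic bottle, 48 mm wide and 110 mm tall, standing on the bench, a bystander.
- screw_jar: Glass jar with a steel lid, 60 mm wide and 70 mm tall, a bystander.
- offcut: Wood offcut 90 x 45 x 30 mm, a bystander.
Mind the look-alikes: they are no part of the job. There is more than one size of the part that bears plate_center; the job needs the largest.

How it is judged:
By the outcome, as a careful person would: the job done as asked, in the order asked, and still so for the second after the job is handed in, with the robot touching nothing.
It also fails if it takes over 61 s, if anything falls off the work surface, if the arm or the gripper's body presses on something with over 40 N, if the wrist force passes 120 N, or if a joint passes its speed limit or range.

## Robot

A 6-joint arm with a two-finger parallel gripper is mounted at the origin on the work surface. World frame = base frame: x ahead of the robot, y to its left, z up, the work surface at z = 0. Lengths are in m, angles in rad, forces in N, time in s.
With the tool pointing down it reaches from about 0.25 to 0.775 m from the base axis. Payload 4 kg.
Tool frame: the origin (TCP) lies at the very end of the fingers, on their centre line; the grasp point (between the pads) lies hold_point_z behind it (hold_point_z is the distance from the TCP to the grasp point, in m); z points along the fingers, y is the direction in which the jaws open and shut (so a half turn about z gives the same grasp; the last joint's range is limited). The gripper opens to 94 mm and grips with 3 to 60 N. Pads are 16 mm wide; open, the fingers measure 119 mm over their backs; the gripper's body (75 mm by 177 mm) begins 78 mm behind the grasp point.
Start: joints at [1.175, 0.087, 1.371, -0, 1.684, -0.103], TCP at [0.159, 0.527, 0.206] pointing down, gripper open.
Joint ranges: [-3.1, 3.1], [-0.76, 2.03], [0.27, 2.55], [-1.08, 4.22], [0.17, 2.65], [-2.57, 2.57]. Speed limits (rad/s): [2.79, 2.79, 3.14, 3.14, 3.14, 3.14].

## Interface

Orientations are given as [roll, pitch, yaw] about the fixed x, y, z axes, in that order (R = Rz(yaw) Ry(pitch) Rx(roll)).
In Python, from bench import * gives the robot as it stands.
- The arm moves only by the tool step_arm, never from a script. Its argument "increments" is text: rows parted by semicolons, each of 6 numbers parted by spaces: the shift along the tool's x, y, z in cm, then the turn, a rotation vector about the tool's x, y, z in rad. A call has 1 to 5 rows; each row shifts and turns the commanded pose from where the row before left it, along the tool's axes as they then stand; what a row does not reach is not made up. A row lasts 1/10 s, in which the tool goes at most 50 mm and 8.59 degrees, less where a joint would pass 70% of its speed; a pose out of reach is approached as far as the arm can. A call is refused whole if a number of a shift passes 5 or a number of a turn 0.15, either way. A call with a gripper value outside its range is refused whole. "claw" is the gripper's target within -1 to 1 (shut at 1, half-way at 0, fully open at -1), set as the call begins (left out, the last holds). The fingers move at their own pace and stop on an object; the grip force is fixed at half the most. Time passes only in rows, so rows that do not move let the fingers close. It gives the time, the measured TCP pose, the force and the opening at its end, in the units of the state.
- get_obs(): the state, without advancing time (a new reading comes with each control period).
- snapshot(name): name is "scene" or "side" or "wrist"; returns the picture (384x512x3 uint8, red, green, blue); there is no depth.
- calibration(name): a dict with "camera_matrix" (3x3 intrinsics, pixels), "eye" and "orientation" of the camera in the world; the wrist camera has in their place "tool_from_camera" (4x4, takes a point from camera to tool coordinates, whose origin is the TCP and whose axes are the flange's). Camera axes: x right, y up, looking along -z (the intrinsics and any distortion apply to the point x, -y, -z); pixel columns grow to the right and rows downward; lengths in m; the calibration is good to about 2 mm. A picture is of the moment at which its call begins: read the wrist's pose just before it. calibration takes no time and is no camera call.
- close_job(): hands the job in, once; it reports no verdict.
The state is a dict: "time": time; "joint_positions": joint angles; "qvel": joint speeds; "joint_torque": joint torques, N m; "tool_pos": TCP position; "ee_rot": TCP orientation; "wrist_force": force on the tool from outside, world axes, zero at the start; "wrist_torque": the same for the moment, N m; "width": finger opening in m.
Only numpy, scipy, OpenCV 4.12 (cv2) and the standard library are available. Lean on these libraries where they do the work, as an engineer would, in place of code of your own. Each camera call takes 0.05 s, during which the arm holds its last target. There are 200 camera calls.

## Working session

There is one attempt and no reset: what is moved stays moved. The work goes in short steps, Python scripts to look and compute and a tool call to move; the robot and the scene stay as the last step left them, time stands still between calls to the robot, and variables do not carry over. Pictures are saved under pics/ and viewed, about 8 in all and at most 12, crops included, and the job is handed in when it is done.

Besides the shell and the picture viewer there is one more tool, called in YAML: its name, and indented under it one key for each argument. step_arm: Moves the arm, as the interface text tells. Its arguments: {"type":"object","properties":{"increments":{"type":"string"},"claw":{"type":"number"}},"required":["increments"]}

```bash
mkdir -p pics; cat > h.py <<'E'
import numpy as np, cv2
from bench import *
from scipy.spatial.transform import Rotation as Ro
def cam(n):
    c=calibration(n); return c
def save(n,f):
    im=snapshot(n); cv2.imwrite('pics/'+f,im[:,:,::-1]); return im
E
python3 - <<'E'
from h import *
for n in ("scene","side","wrist"):
    print(n,calibration(n))
o=get_obs(); print(o)
a=save("scene","s0.png"); b=save("side","d0.png")
E
```

```text
scene {'camera_matrix': array([[401.39145421,   0.        , 257.67061602],
       [  0.        , 401.39145421, 193.63243693],
       [  0.        ,   0.        ,   1.        ]]), 'eye': array([0.89410887, 0.74032297, 0.79106348]), 'orientation': array([ 0.86965346, -0.00304402,  2.66223757])}
side {'camera_matrix': array([[492.12537985,   0.        , 261.51326914],
       [  0.        , 492.12537985, 192.62432024],
       [  0.        ,   0.        ,   1.        ]]), 'eye': array([0.28606552, 0.69449463, 0.91588615]), 'orientation': array([ 0.7087617 ,  0.018067  , -2.76785465])}
wrist {'camera_matrix': array([[297.41287362,   0.        , 256.46890622],
       [  0.        , 297.41287362, 187.37413259],
       [  0.        ,   0.        ,   1.        ]]), 'tool_from_camera': array([[ 3.10246589e-04,  9.68625831e-01,  2.48523445e-01,
         7.22210702e-02],
       [ 9.99999896e-01, -2.17725848e-04, -3.99767824e-04,
        -6.32068424e-04],
       [-3.33115463e-04,  2.48523544e-01, -9.68625798e-01,
        -1.79810947e-01],
       [ 0.00000000e+00,  0.00000000e+00,  0.00000000e+00,
         1.00000000e+00]])}
{'time': 0.0, 'joint_positions': array([ 1.17489556e+00,  8.79472622e-02,  1.37222020e+00, -1.39315601e-05,
        1.68361625e+00, -1.03123449e-01]), 'qvel': array([-7.13014151e-04, -7.73075232e-04,  7.86998414e-04,  1.96400929e-03,
        6.62076150e-05,  2.66669310e-04]), 'joint_torque': array([ 3.97189960e-04, -3.40175271e+01, -3.02432477e+01,  7.18603539e-02,
        3.26584722e-02, -1.86419079e-04]), 'tool_pos': array([0.15854659, 0.52608232, 0.2043257 ]), 'ee_rot': array([-3.13941181e+00, -2.11775692e-04,  2.84881355e+00]), 'wrist_force': array([-0.23037686, -0.23553705,  0.47156133]), 'wrist_torque': array([-0.00214873, -0.01393565,  0.02775819]), 'width': 0.09400110816047366}
```

View pics/s0.png

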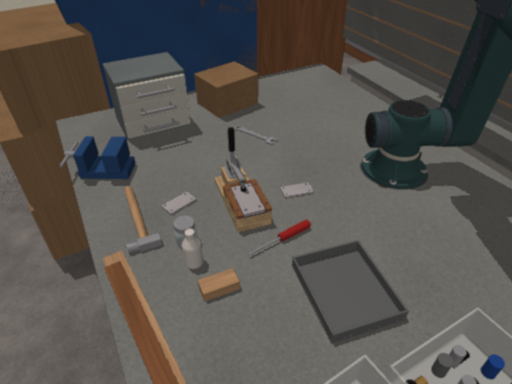

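View pics/d0.png

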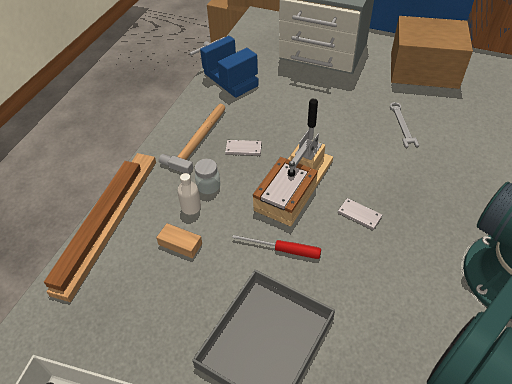

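```bash
ls; python3 -c "
import bench;print([n for n in dir(bench) if n[0]!='_'], getattr(bench,'hold_point_z',None))"
```

```text
h.py
pics
['IKError', 'calibration', 'close_job', 'get_obs', 'hold_point_z', 'snapshot'] 0.0188
```

```bash
python3 - <<'E'
import cv2,numpy as np
a=cv2.imread('pics/s0.png')[120:240,200:285]; b=cv2.imread('pics/d0.png')[90:230,245:340]
f=lambda i,h:cv2.resize(i,(int(i.shape[1]*h/i.shape[0]),h),interpolation=cv2.INTER_CUBIC)
A,B=f(a,600),f(b,560); print(A.shape,B.shape)
B=cv2.copyMakeBorder(B,0,40,0,0,0)
cv2.imwrite('pics/c0.png',np.hstack([A,B])[:, :800])
E
```

```text
(600, 425, 3) (560, 380, 3)
```

View pics/c0.png

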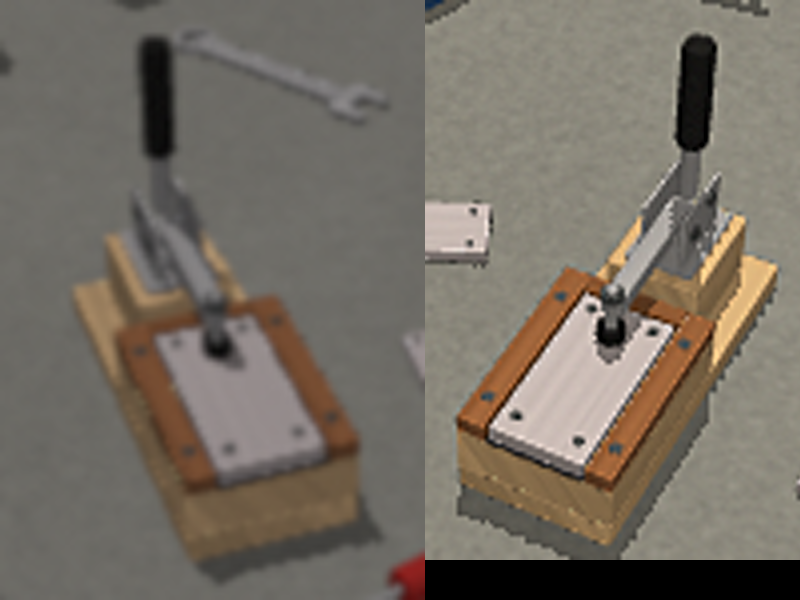

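```bash
cat >> h.py <<'E'
def ray(n,uv):
    c=calibration(n); K=c["camera_matrix"]; uv=np.atleast_2d(np.array(uv,float))
    d=np.c_[(uv[:,0]-K[0,2])/K[0,0],-(uv[:,1]-K[1,2])/K[1,1],-np.ones(len(uv))]
    if n=="wrist":
        o=get_obs(); T=np.eye(4);T[:3,:3]=Ro.from_euler('xyz',o["ee_rot"]).as_matrix();T[:3,3]=o["tool_pos"]
        T=T@c["tool_from_camera"]; return T[:3,3],d@T[:3,:3].T
    return np.array(c["eye"]),d@Ro.from_euler('xyz',c["orientation"]).as_matrix().T
def plane(n,uv,z):
    e,d=ray(n,uv); return e+d*((z-e[2])/d[:,2])[:,None]
def tri(n1,a,n2,b):
    e1,d1=ray(n1,a);e2,d2=ray(n2,b);out=[]
    for p,q in zip(d1,d2):
        s=np.linalg.lstsq(np.c_[p,-q],e2-e1,rcond=None)[0];x,y=e1+s[0]*p,e2+s[1]*q
        out.append([*((x+y)/2),np.linalg.norm(x-y)])
    return np.array(out)
E
python3 - <<'E'
from h import *
np.set_printoptions(precision=4,suppress=True)
S=np.array([(190,490),(357,448),(118,332),(277,297),(153,38)])
D=np.array([(32,424),(187,487),(145,268),(290,320),(275,37)])
S=(S+.5)/5-.5+[200,120]; D=(D+.5)/4-.5+[245,90]
a,b=plane("scene",S[:4],.062),plane("side",D[:4],.062)
print(a,b,tri("scene",S,"side",D),sep="\n")
for p in (a,b,(a+b)/2):
    v=p[:2].mean(0)-p[2:].mean(0); print("mouth",p[:2].mean(0),"len",np.linalg.norm(v),"w",np.linalg.norm(p[0]-p[1]),"yaw",np.arctan2(v[1],v[0]),np.arctan2(*(p[1]-p[0])[[1,0]])+np.pi/2)
# tray rim
print(plane("scene",[(292,263),(357,243),(403,300),(335,336)],.034))
print(plane("side",[(256,273),(334,310),(195,362)],.034))
for n,f in(("scene","s0"),("side","d0")):
  pass
# bystanders on bench roughly
print("side bench", plane("side",[(188,214),(206,196),(180,250),(235,238),(320,256)],0))
E
```

```text
[[ 0.5858  0.0376  0.062 ]
 [ 0.4919  0.0492  0.062 ]
 [ 0.5664 -0.1006  0.062 ]
 [ 0.4701 -0.0877  0.062 ]]
[[ 0.5834  0.0339  0.062 ]
 [ 0.486   0.0461  0.062 ]
 [ 0.5658 -0.1057  0.062 ]
 [ 0.4703 -0.0948  0.062 ]]
[[ 0.5842  0.0326  0.0584  0.0023]
 [ 0.4876  0.0411  0.0543  0.0013]
 [ 0.5655 -0.1047  0.0606  0.0034]
 [ 0.4695 -0.0915  0.062   0.005 ]
 [ 0.5104 -0.1619  0.2102  0.0028]]
mouth [0.5389 0.0434 0.062 ] len 0.13909111515415 w 0.09460716277449838 yaw 1.4217789288333915 4.589632250604883
mouth [0.5347 0.04   0.062 ] len 0.14125557561762217 w 0.09819089807575242 yaw 1.4524926037796901 4.587686880550041
mouth [0.5368 0.0417 0.062 ] len 0.14015681798377194 w 0.09639898483854484 yaw 1.4372543404923825 4.588641485277518
[[0.5248 0.2155 0.034 ]
 [0.3431 0.2354 0.034 ]
 [0.3601 0.42   0.034 ]
 [0.5466 0.4221 0.034 ]]
[[0.5076 0.2045 0.034 ]
 [0.334  0.2279 0.034 ]
 [0.542  0.4185 0.034 ]]
side bench [[0.7272 0.0927 0.    ]
 [0.7113 0.0271 0.    ]
 [0.6973 0.1907 0.    ]
 [0.5951 0.1171 0.    ]
 [0.4004 0.0954 0.    ]]
```

Candidates for the plate (scene view): the one under the clamp at (248,200), and smaller loose ones at (179,203) and (297,190). The crop confirms that the clamped one in the jig is the largest. Now I'll raise the tool and turn it to line up with the jig.

step_arm:
  increments: "0 0 -2 0 0 0.14; 0 0 -2 0 0 0.14; 0 0 -2 0 0 0.14; 0 0 -2 0 0 0.14; 0 0 -1 0 0 0.14"
  claw: 1

```text
time: 0.6
tool_pos: [0.1589, 0.5269, 0.2972]
ee_rot: [3.14, -0.001, 2.143]
wrist_force: [0.2, -0.6, 0.2]
width: 0.0578
```

step_arm:
  increments: "0 0 0 0 0 0.14; 0 0 0 0 0 0.14; 0 0 0 0 0 0.14; 0 0 0 0 0 0.14; 0 0 0 0 0 0.14"

```text
time: 1.1
tool_pos: [0.1587, 0.5264, 0.2948]
ee_rot: [-3.141, 0.001, 1.443]
wrist_force: [-0.1, 0.5, -0.6]
width: 0.0171
```

```bash
cat >> h.py <<'E'
def to(p,yaw=None):
    o=get_obs(); R=Ro.from_euler('xyz',o["ee_rot"])
    print("t",o["time"],"pos",o["tool_pos"].round(4),"rpy",o["ee_rot"].round(4),"F",o["wrist_force"].round(1),"w",round(o["width"],4))
    print("shift cm",(R.inv().apply(np.array(p)-o["tool_pos"])*100).round(2))
    if yaw is not None: print("turn",(R.inv()*Ro.from_euler('xyz',[np.pi,0,yaw])).as_rotvec().round(4))
E
python3 -c "
from h import *
to([.529,-.02,.32],1.445)"
```

```text
t 1.1 pos [0.1587 0.5264 0.2948] rpy [-3.1412e+00  1.3000e-03  1.4430e+00] F [-0.1  0.5 -0.6] w 0.0171
shift cm [-49.48  43.69  -2.48]
turn [-0.0003  0.0013 -0.002 ]
```

step_arm:
  increments: "-3.5 3.1 -0.3 0 0 0; -3.5 3.1 -0.3 0 0 0; -3.5 3.1 -0.3 0 0 0; -3.5 3.1 -0.3 0 0 0; -3.5 3.1 -0.3 0 0 0"

```text
time: 1.6
tool_pos: [0.2918, 0.3324, 0.3101]
ee_rot: [-3.141, 0.0, 1.449]
wrist_force: [1.5, -0.1, 0.3]
width: 0.0007
```

step_arm:
  increments: "-3.5 3.1 -0.2 0 0 0; -3.5 3.1 -0.2 0 0 0; -3.5 3.1 -0.2 0 0 0; -3.5 3.1 -0.2 0 0 0; -3.5 3.1 -0.2 0 0 0"

```text
time: 2.1
tool_pos: [0.4244, 0.1397, 0.3202]
ee_rot: [-3.141, -0.0, 1.449]
wrist_force: [-0.3, 0.9, 0.9]
width: 0.0006
```

step_arm:
  increments: "-3.5 3.1 0 0 0 0; -3.5 3.1 0 0 0 0; -3.5 3.1 0 0 0 0; 0 0 0 0 0 0; 0 0 0 0 0 0"

```text
time: 2.6
tool_pos: [0.5033, 0.0253, 0.3194]
ee_rot: [-3.139, -0.0, 1.447]
wrist_force: [-0.2, -0.7, 0.2]
width: 0.0005
```

```bash
python3 -c "
from h import *
to([.529,-.02,.32],1.445)
save('wrist','w1.png')"
```

```text
t 2.6 pos [0.5033 0.0253 0.3194] rpy [-3.1389e+00 -5.0000e-04  1.4468e+00] F [-0.2 -0.7  0.2] w 0.0005
shift cm [-4.18  3.11 -0.07]
turn [-0.0027 -0.0005  0.0018]
```

View pics/w1.png

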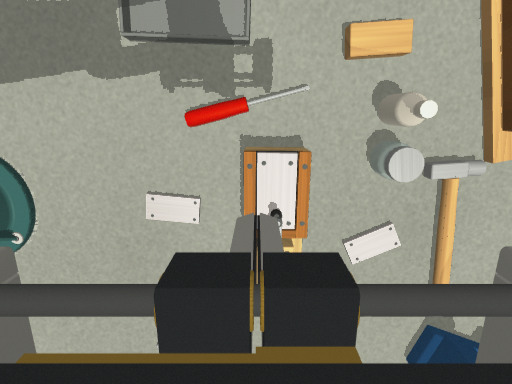

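```bash
python3 - <<'E'
from h import *
np.set_printoptions(precision=4,suppress=True)
im=cv2.imread('pics/w1.png'); hsv=cv2.cvtColor(im,cv2.COLOR_BGR2HSV)
for r in (156,170,185,200,215,230):
    row=hsv[r]; m=(row[:,1]>110)&(row[:,2]>60)&(np.arange(512)>220)&(np.arange(512)<330)
    w=(row[:,1]<40)&(row[:,2]>190)&(np.arange(512)>220)&(np.arange(512)<330)
    i=np.where(m)[0]; j=np.where(w)[0]; print(r,i[[0,-1]],j[[0,-1]] if len(j) else None, plane("wrist",[(i[0]-.5,r),(i[-1]+.5,r)]+([(j[0]-.5,r),(j[-1]+.5,r)] if len(j) else []),.062)[:,:2].ravel())
for c in (250,263,277,290,305):
    col=hsv[140:170,c]; print(c,[tuple(x) for x in col[4:16]])
E
```

```text
156 [244 310] [258 296] [0.4841 0.0359 0.5825 0.0239 0.5047 0.0334 0.562  0.0264]
170 [244 310] [257 296] [0.4814 0.015  0.5809 0.0028 0.5007 0.0126 0.5601 0.0054]
185 [244 309] [257 295] [ 0.4783 -0.0079  0.5776 -0.0201  0.4979 -0.0103  0.5566 -0.0175]
200 [244 308] [257 295] [ 0.4752 -0.0315  0.5743 -0.0436  0.495  -0.0339  0.5544 -0.0411]
215 [244 307] [282 294] [ 0.4719 -0.0556  0.5708 -0.0677  0.5306 -0.0628  0.5507 -0.0652]
230 [282 306] [280 280] [ 0.5281 -0.0877  0.5673 -0.0924  0.525  -0.0873  0.5266 -0.0875]
250 [(np.uint8(33), np.uint8(20), np.uint8(115)), (np.uint8(35), np.uint8(24), np.uint8(116)), (np.uint8(26), np.uint8(33), np.uint8(116)), (np.uint8(18), np.uint8(115), np.uint8(138)), (np.uint8(18), np.uint8(117), np.uint8(139)), (np.uint8(20), np.uint8(118), np.uint8(125)), (np.uint8(17), np.uint8(129), np.uint8(113)), (np.uint8(14), np.uint8(168), np.uint8(117)), (np.uint8(14), np.uint8(178), np.uint8(196)), (np.uint8(14), np.uint8(178), np.uint8(193)), (np.uint8(14), np.uint8(177), np.uint8(192)), (np.uint8(15), np.uint8(177), np.uint8(193))]
263 [(np.uint8(36), np
[... 1467 characters left out ...]
.uint8(101)), (np.uint8(15), np.uint8(20), np.uint8(175)), (np.uint8(15), np.uint8(13), np.uint8(231)), (np.uint8(18), np.uint8(11), np.uint8(230))]
305 [(np.uint8(34), np.uint8(23), np.uint8(164)), (np.uint8(36), np.uint8(25), np.uint8(166)), (np.uint8(32), np.uint8(24), np.uint8(168)), (np.uint8(32), np.uint8(30), np.uint8(163)), (np.uint8(19), np.uint8(87), np.uint8(140)), (np.uint8(19), np.uint8(117), np.uint8(140)), (np.uint8(19), np.uint8(118), np.uint8(132)), (np.uint8(15), np.uint8(147), np.uint8(130)), (np.uint8(14), np.uint8(179), np.uint8(185)), (np.uint8(15), np.uint8(177), np.uint8(194)), (np.uint8(15), np.uint8(176), np.uint8(194)), (np.uint8(15), np.uint8(177), np.uint8(194))]
```

```bash
python3 -c "
from h import *
to([.5139,-.1286,.165],1.4455)"
```

```text
t 2.65 pos [0.503  0.0262 0.32  ] rpy [-3.1401e+00 -6.0000e-04  1.4486e+00] F [-0.3  0.5 -0.2] w 0.0007
shift cm [-15.25   2.99  15.49]
turn [-0.0015 -0.0006  0.0031]
```

step_arm:
  increments: "-3.8 0.75 0 0 0 0; -3.8 0.75 0 0 0 0; -3.8 0.75 0 0 0 0; -3.8 0.75 2 0 0 0; 0 0 3.5 0 0 0"

```text
time: 3.15
tool_pos: [0.5158, -0.1311, 0.2678]
ee_rot: [3.135, 0.003, 1.446]
wrist_force: [0.8, 0.7, 0.9]
width: 0.0004
```

step_arm:
  increments: "0 0 3.5 0 0 0; 0 0 3.5 0 0 0; 0 0 3 0 0 0; 0 0 0 0 0 0; 0 0 0 0 0 0"

```text
time: 3.65
tool_pos: [0.5147, -0.1272, 0.1663]
ee_rot: [3.141, -0.0, 1.451]
wrist_force: [0.2, -0.5, 0.9]
width: 0.0003
```

```bash
python3 -c "
from h import *
to([.5139,-.1286,.165],1.4455)
a=save('scene','x.png')[100:250,190:300]; b=save('side','x.png')[70:220,235:345]
cv2.imwrite('pics/c1.png',cv2.resize(np.hstack([a,b])[:,:,::-1],None,fx=3.6,fy=3.6,interpolation=cv2.INTER_CUBIC))"
```

```text
t 3.65 pos [ 0.5147 -0.1272  0.1663] rpy [ 3.1412e+00 -3.0000e-04  1.4509e+00] F [ 0.2 -0.5  0.9] w 0.0003
shift cm [-0.15 -0.06  0.13]
turn [ 0.0004 -0.0003  0.0054]
```

View pics/c1.png

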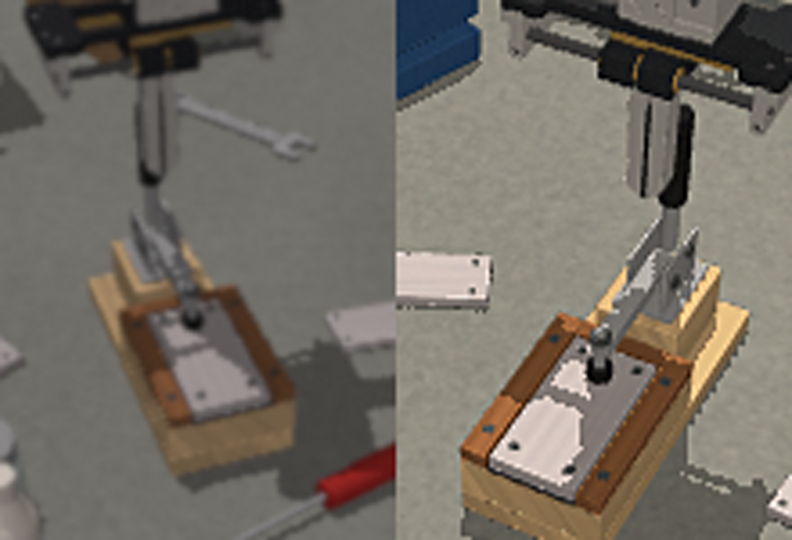

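step_arm:
  increments: "-0.6 0 0 0 0 0; -0.6 0 0 0 0 0; -0.6 0 0 0 0 0; -0.6 0 0 0 0 0; -0.6 0 0 0 0 0"

```text
time: 4.25
tool_pos: [0.5123, -0.1541, 0.1679]
ee_rot: [3.138, -0.01, 1.451]
wrist_force: [1.2, 11.3, 6.4]
width: 0.0003
```

step_arm:
  increments: "-0.7 0 0.1 0 0 0; -0.7 0 0.1 0 0 0; -0.7 0 0.1 0 0 0; -0.7 0 0.1 0 0 0; -0.7 0 0.1 0 0 0"

```text
time: 4.75
tool_pos: [0.5065, -0.1942, 0.16]
ee_rot: [-3.141, 0.0, 1.448]
wrist_force: [0.3, 0.0, -0.7]
width: 0.0003
```

```bash
python3 -c "
from h import *
to([.5139,-.1286,.165],1.4455)
a=save('scene','x.png')[100:250,190:300]; b=save('side','x.png')[70:220,235:345]
cv2.imwrite('pics/c2.png',cv2.resize(np.hstack([a,b])[:,:,::-1],None,fx=3.6,fy=3.6,interpolation=cv2.INTER_CUBIC))"
```

```text
t 4.75 pos [ 0.5065 -0.1942  0.16  ] rpy [-3.1411e+00  2.0000e-04  1.4480e+00] F [ 0.3  0.  -0.7] w 0.0003
shift cm [ 6.6  -0.06 -0.5 ]
turn [-0.0005  0.0002  0.0025]
```

View pics/c2.png

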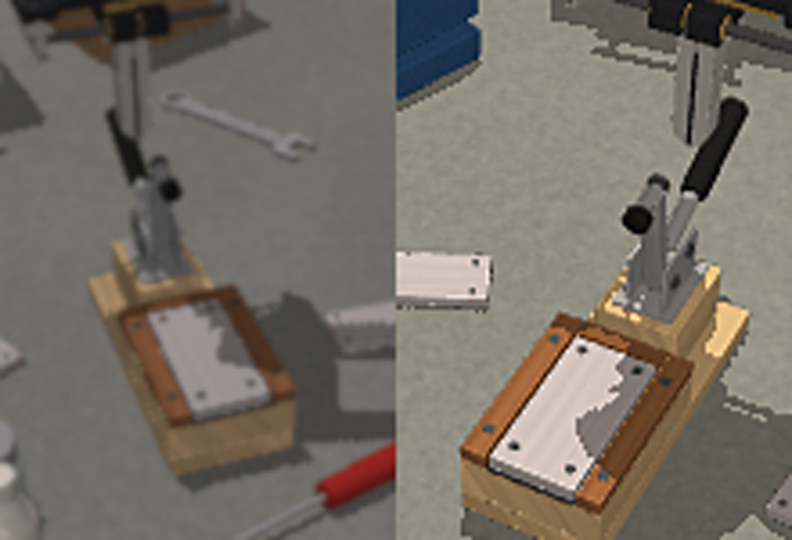

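```bash
python3 -c "
from h import *
print(tri('scene',[(220.6,131.4)],'side',[(332,99)]))
to([.528,-.0175,.25],1.4455)"
```

```text
[[ 0.49323511 -0.27961916  0.12715427  0.00123676]]
t 4.85 pos [ 0.5063 -0.1943  0.1598] rpy [-3.1405e+00  1.0000e-04  1.4471e+00] F [ 0.8 -0.5 -0.3] w 0.0005
shift cm [17.81 -0.04 -9.03]
turn [-0.0011  0.0001  0.0016]
```

step_arm:
  increments: "0 0 -3 0 0 0; 0 0 -3.5 0 0 0; 0 0 -2.5 0 0 0; 3 0 0 0 0 0; 4 0 0 0 0 0"

```text
time: 5.35
tool_pos: [0.5158, -0.1245, 0.2515]
ee_rot: [3.139, 0.001, 1.445]
wrist_force: [0.3, -0.1, -0.8]
width: 0.0004
```

step_arm:
  increments: "4 0 0 0 0 0; 4 0 0 0 0 0; 2.7 0 0 0 0 0; 0 0 3 0 0 0; 0 0 4 0 0 0"

```text
time: 5.85
tool_pos: [0.5302, -0.0165, 0.1824]
ee_rot: [3.135, 0.0, 1.451]
wrist_force: [0.4, -0.9, 0.2]
width: 0.0004
```

step_arm:
  increments: "0 0 4 0 0 0; 0 0 4 0 0 0; 0 0 2 0 0 0; 0 0 0 0 0 0; 0 0 0 0 0 0"

```text
time: 6.35
tool_pos: [0.5285, -0.0174, 0.0808]
ee_rot: [3.142, -0.0, 1.449]
wrist_force: [-0.2, 0.8, 1.0]
width: 0.0004
```

```bash
python3 -c "
from h import *
to([.528,-.0175,.062],1.4455)"
```

```text
t 6.35 pos [ 0.5285 -0.0174  0.0808] rpy [ 3.1415e+00 -1.0000e-04  1.4488e+00] F [-0.2  0.8  1. ] w 0.0004
shift cm [-0.01 -0.05  1.88]
turn [ 0.0001 -0.0001  0.0033]
```

step_arm:
  increments: "0 0 0.8 0 0 0.003; 0 0 0.5 0 0 0; 0 0 0.2 0 0 0; 0 0 0.1 0 0 0; 0 0 0 0 0 0"

```text
time: 6.85
tool_pos: [0.5284, -0.0174, 0.0646]
ee_rot: [3.141, -0.0, 1.446]
wrist_force: [-0.2, -0.3, 0.6]
width: 0.0002
```

step_arm:
  increments: "0 0 0.1 0 0 0; 0 0 0.1 0 0 0; 0 0 0 0 0 0"

```text
time: 7.15
tool_pos: [0.5282, -0.0174, 0.0624]
ee_rot: [-3.141, -0.0, 1.446]
wrist_force: [-0.2, -0.1, -0.3]
width: 0.0009
```

step_arm:
  increments: "0 0 0.1 0 0 0; 0 0 0 0 0 0"

```text
time: 7.35
tool_pos: [0.5287, -0.0174, 0.0623]
ee_rot: [3.141, -0.0, 1.446]
wrist_force: [-0.6, -0.4, 3.4]
width: 0.0001
```

step_arm:
  increments: "0 0 0.05 0 0 0; 0 0 0 0 0 0"

```text
time: 7.55
tool_pos: [0.5289, -0.0175, 0.0623]
ee_rot: [3.14, -0.0, 1.446]
wrist_force: [-1.6, -0.2, 6.4]
width: 0.0004
```

step_arm:
  increments: "0 0 0.1 0 0 0; 0 0 0 0 0 0; 0.1 0 0 0 0 0; 0.2 0 0 0 0 0; 0.2 0 0 0 0 0"

```text
time: 8.05
tool_pos: [0.5307, -0.0135, 0.0623]
ee_rot: [3.136, 0.002, 1.446]
wrist_force: [-0.1, -2.9, 8.0]
width: 0.0006
```

```bash
python3 -c "
from h import *
to([.528,-.0175,.062],1.4455)"
```

```text
t 8.05 pos [ 0.5307 -0.0135  0.0623] rpy [3.1365e+00 1.6000e-03 1.4455e+00] F [-0.1 -2.9  8. ] w 0.0006
shift cm [-0.43 -0.22  0.03]
turn [0.0051 0.0016 0.    ]
```

step_arm:
  increments: "0.3 0 0.05 0 0 0; 0.4 0 0 0 0 0; 0.4 0 0 0 0 0; 0.4 0 0 0 0 0; 0.4 0 0 0 0 0"

```text
time: 8.55
tool_pos: [0.5335, 0.0054, 0.0622]
ee_rot: [3.135, 0.002, 1.446]
wrist_force: [-0.9, -3.1, 9.1]
width: 0.0003
```

step_arm:
  increments: "0.4 0 0 0 0 0; 0.4 0 0 0 0 0; 0.3 0 0 0 0 0; 0.2 0 0 0 0 0; 0 0 0 0 0 0"

```text
time: 9.05
tool_pos: [0.5352, 0.0187, 0.0622]
ee_rot: [3.135, 0.001, 1.446]
wrist_force: [-0.4, -1.1, 8.5]
width: 0.0002
```

```bash
python3 -c "
from h import *
to([.528,-.0175,.062],1.4455)
a=save('scene','x.png')[100:250,190:300]; b=save('side','x.png')[110:260,235:345]
cv2.imwrite('pics/c3.png',cv2.resize(np.hstack([a,b])[:,:,::-1],None,fx=3.6,fy=3.6,interpolation=cv2.INTER_CUBIC))"
```

```text
t 9.05 pos [0.5352 0.0187 0.0622] rpy [3.1354e+00 8.0000e-04 1.4460e+00] F [-0.4 -1.1  8.5] w 0.0002
shift cm [-3.68 -0.27  0.02]
turn [0.0062 0.0008 0.0005]
```

View pics/c3.png

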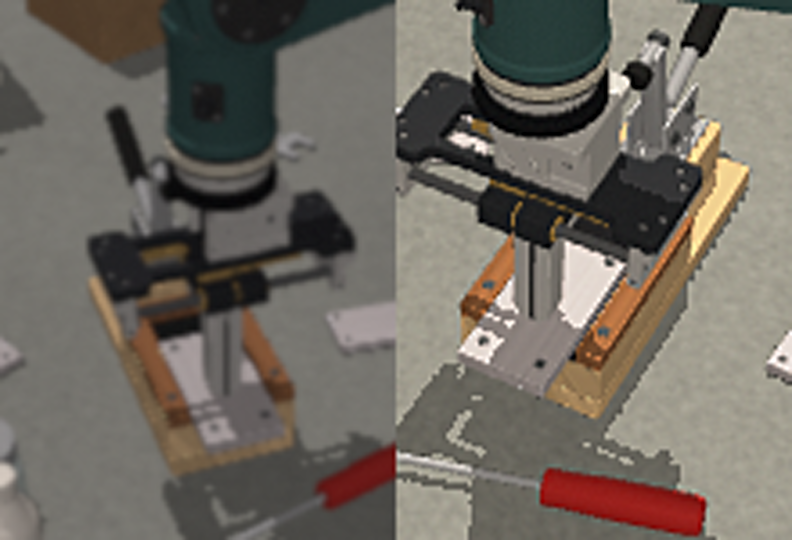

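step_arm:
  increments: "0.3 0 0 0 0 0; 0.4 0 0 0 0 0; 0.3 0 0 0 0 0; 0.1 0 0 0 0 0; 0 0 0 0 0 0"

```text
time: 9.65
tool_pos: [0.5366, 0.0295, 0.0622]
ee_rot: [3.135, 0.001, 1.446]
wrist_force: [-0.8, -1.9, 8.2]
width: 0.0007
```

step_arm:
  increments: "0 0 -0.3 0 0 0; 0 0 -1 0 0 0; 0 0 -3 0 0 0; 0 0 -4 0 0 0; 0 0 -4 0 0 0"
  claw: 1

```text
time: 10.15
tool_pos: [0.5334, 0.0303, 0.183]
ee_rot: [-3.139, -0.0, 1.446]
wrist_force: [0.3, 0.2, 0.1]
width: 0.0003
```

step_arm:
  increments: "1.0 0 -3 0 0 0; 0 0 -1 0 0 0; 0 0 0 0 0 0; 0 0 0 0 0 0; 0 0 0 0 0 0"
  claw: -1

```text
time: 10.65
tool_pos: [0.5344, 0.0399, 0.2196]
ee_rot: [-3.137, 0.001, 1.446]
wrist_force: [0.2, 0.8, -0.8]
width: 0.037
```

```bash
python3 -c "
from h import *
to([.5388,.0525,.037],1.4455)
save('wrist','w2.png')"
```

```text
t 10.65 pos [0.5344 0.0399 0.2196] rpy [-3.1367e+00  5.0000e-04  1.4455e+00] F [ 0.2  0.8 -0.8] w 0.037
shift cm [ 1.31  0.37 18.26]
turn [-0.0049  0.0005  0.    ]
```

View pics/w2.png

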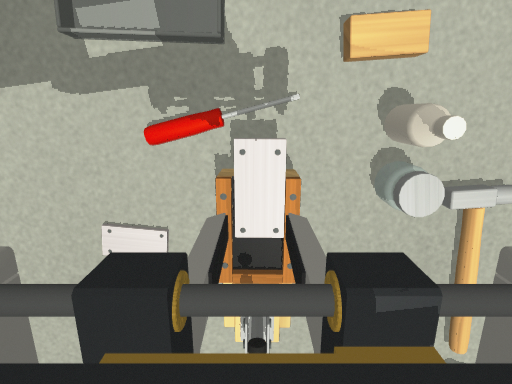

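```bash
python3 - <<'E'
from h import *
im=cv2.imread('pics/w2.png'); hsv=cv2.cvtColor(im,cv2.COLOR_BGR2HSV)
m=((hsv[...,1]<40)&(hsv[...,2]>180)).astype(np.uint8); m[:125]=0;m[260:]=0;m[:,:225]=0;m[:,295:]=0
m=cv2.morphologyEx(m,cv2.MORPH_OPEN,np.ones((3,3)))
c=max(cv2.findContours(m,0,2)[0],key=cv2.contourArea); r=cv2.minAreaRect(c); print(r,cv2.boundingRect(c))
p=plane("wrist",cv2.boxPoints(r),.062)[:,:2]; print(p, p.mean(0)); d=[np.linalg.norm(p[i]-p[i-1]) for i in range(4)];print(d)
print(plane("wrist",[(216,178),(300,178)],.062))
E
```

```text
((260.5, 188.0), (98.0, 53.0), 90.0) (234, 139, 54, 99)
[[ 0.51340486  0.08385171]
 [ 0.57256427  0.07644048]
 [ 0.56074908 -0.04187367]
 [ 0.49634914 -0.03391171]] [0.53576684 0.0211267 ]
[np.float64(0.1189921040062779), np.float64(0.059621819897774646), np.float64(0.11890262853407123), np.float64(0.06489024512213884)]
[[0.48617276 0.04194627 0.062     ]
 [0.58308051 0.02986624 0.062     ]]
```

step_arm:
  increments: "1.4 0.2 2 0.005 0 0; 0 0 3 0 0 0; 0 0 3 0 0 0; 0 0 2 0 0 0; 0 0 0 0 0 0"
  claw: -1

```text
time: 11.2
tool_pos: [0.5354, 0.0537, 0.1171]
ee_rot: [-3.126, 0.001, 1.446]
wrist_force: [0.5, 0.7, -0.3]
width: 0.0811
```

```bash
python3 -c "
from h import *
to([.5385,.0535,.037],1.4455)"
```

```text
t 11.2 pos [0.5354 0.0537 0.1171] rpy [-3.1261e+00  1.3000e-03  1.4457e+00] F [ 0.5  0.7 -0.3] w 0.0811
shift cm [0.03 0.43 8.  ]
turn [-0.0155  0.0013  0.0002]
```

step_arm:
  increments: "0 0.4 1 -0.008 0 0; 0 0 3 0 0 0; 0 0 3 0 0 0; 0 0 1 0 0 0; 0 0 0 0 0 0"

```text
time: 11.7
tool_pos: [0.5423, 0.0533, 0.0413]
ee_rot: [3.141, 0.0, 1.446]
wrist_force: [0.6, -0.5, 0.0]
width: 0.0938
```

```bash
python3 -c "
from h import *
to([.5385,.0535,.037],1.4455)"
```

```text
t 11.7 pos [0.5423 0.0533 0.0413] rpy [3.1410e+00 2.0000e-04 1.4457e+00] F [ 0.6 -0.5  0. ] w 0.0938
shift cm [-0.02 -0.38  0.43]
turn [0.0006 0.0002 0.0002]
```

step_arm:
  increments: "0 -0.3 0.4 0 0 0; 0 0 0 0 0 0; 0 0 0 0 0 0"

```text
time: 12.0
tool_pos: [0.541, 0.0537, 0.04]
ee_rot: [3.136, -0.0, 1.446]
wrist_force: [-0.9, -0.2, -0.4]
width: 0.094
```

step_arm:
  increments: "0 0 0 0 0 0; 0 0 0 0 0 0; 0 0 0 0 0 0; 0 0 0 0 0 0; 0 0 0 0 0 0"
  claw: 1

```text
time: 12.5
tool_pos: [0.5394, 0.0539, 0.0383]
ee_rot: [3.14, -0.0, 1.446]
wrist_force: [-0.8, -0.4, 2.2]
width: 0.0597
```

```bash
python3 -c "
from h import *
to([.5385,.0535,.037],1.4455); print(get_obs()['wrist_torque'])"
```

```text
t 12.5 pos [0.5394 0.0539 0.0383] rpy [ 3.1403e+00 -3.0000e-04  1.4458e+00] F [-0.8 -0.4  2.2] w 0.0597
shift cm [-0.05 -0.08  0.13]
turn [ 0.0013 -0.0003  0.0003]
[-0.00857322  0.28868358 -0.03238165]
```

Plate gripped (59.7 mm), but the tips hang 12 mm below it, which would mean a drop in the tray. I'll regrip with the tips nearly flush with its underside.

step_arm:
  increments: "0 0 0 0 0 0; 0 0 0 0 0 0; 0 0 0 0 0 0; 0 0 -0.6 0 0 0; 0 0 -0.7 0 0 0"
  claw: -1

```text
time: 13.0
tool_pos: [0.5399, 0.0537, 0.0517]
ee_rot: [3.139, -0.0, 1.446]
wrist_force: [0.2, 0.3, -0.0]
width: 0.0933
```

step_arm:
  increments: "0 0 0 0 0 0; 0 0 0 0 0 0; 0 0 0 0 0 0"

```text
time: 13.3
tool_pos: [0.5399, 0.0537, 0.0515]
ee_rot: [3.139, -0.0, 1.446]
wrist_force: [0.3, -0.7, -0.5]
width: 0.0943
```

step_arm:
  increments: "0 0 0 0 0 0; 0 0 0 0 0 0; 0 0 0 0 0 0; 0 0 0 0 0 0; 0 0 0 0 0 0"
  claw: 1

```text
time: 13.8
tool_pos: [0.5393, 0.0539, 0.0513]
ee_rot: [3.14, -0.0, 1.446]
wrist_force: [-2.0, 0.6, 0.7]
width: 0.0595
```

step_arm:
  increments: "0 0 -0.3 0 0 0; 0 0 -0.5 0 0 0; 0 0 -0.8 0 0 0; 0 0 -0.8 0 0 0; 0 0 0 0 0 0"

```text
time: 14.3
tool_pos: [0.5414, 0.0537, 0.0776]
ee_rot: [3.135, -0.001, 1.446]
wrist_force: [-0.0, 1.5, -1.8]
width: 0.0596
```

```bash
python3 -c "
from h import *
to([.445,.354,.1],1.4455); print(get_obs()['wrist_torque'])
a=save('scene','x.png')[140:250,190:300]; b=save('side','x.png')[130:240,235:345]
cv2.imwrite('pics/c4.png',cv2.resize(np.hstack([a,b])[:,:,::-1],None,fx=3.6,fy=3.6,interpolation=cv2.INTER_CUBIC))"
```

```text
t 14.3 pos [0.5414 0.0537 0.0776] rpy [ 3.1346e+00 -6.0000e-04  1.4458e+00] F [-0.   1.5 -1.8] w 0.0596
shift cm [ 28.59 -13.29  -2.31]
turn [ 0.007  -0.0006  0.0003]
[0.04792876 0.02603152 0.01589059]
```

View pics/c4.png

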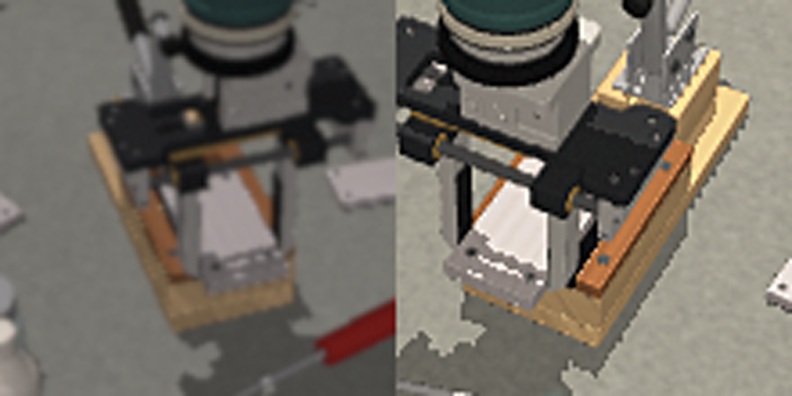

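step_arm:
  increments: "0 0 -1.2 0 0 0; 0 0 -1.5 0 0 0; 0 0 -1.5 0 0 0; 0 0 -1.2 0 0 0; 0.8 -0.4 -0.6 0 0 0"

```text
time: 14.9
tool_pos: [0.5381, 0.0617, 0.1381]
ee_rot: [3.135, -0.0, 1.444]
wrist_force: [-0.4, -0.2, -1.3]
width: 0.0595
```

step_arm:
  increments: "1.4 -0.6 0 0 0 0; 2 -0.9 0 0 0 0; 2 -0.9 0 0 0 0; 2 -0.9 0 0 0 0; 2 -0.9 0 0 0 0"

```text
time: 15.4
tool_pos: [0.5053, 0.1626, 0.1344]
ee_rot: [3.14, -0.0, 1.447]
wrist_force: [-0.2, -0.0, -2.4]
width: 0.0594
```

step_arm:
  increments: "2 -0.9 0 0 0 0; 2 -0.9 0 0 0 0; 2 -0.9 0 0 0 0; 2 -0.9 0 0 0 0; 2 -1 0 0 0 0"

```text
time: 15.9
tool_pos: [0.4719, 0.2674, 0.1343]
ee_rot: [3.14, 0.0, 1.447]
wrist_force: [0.6, 0.4, -2.5]
width: 0.0594
```

step_arm:
  increments: "2 -1 0 0 0 0; 2 -1 0 0 0 0; 2 -1 0 0 0 0; 1.4 -0.6 0 0 0 0; 0.7 -0.3 0 0 0 0"

```text
time: 16.4
tool_pos: [0.4436, 0.3524, 0.1344]
ee_rot: [3.14, 0.0, 1.448]
wrist_force: [-0.5, -0.0, -1.8]
width: 0.0598
```

step_arm:
  increments: "0 0 0 0 0 0; 0 0 0 0 0 0; 0 0 0 0 0 0"

```text
time: 16.7
tool_pos: [0.4454, 0.3501, 0.135]
ee_rot: [3.138, 0.0, 1.445]
wrist_force: [-0.2, 0.5, -1.7]
width: 0.0598
```

```bash
python3 -c "
from h import *
to([.445,.354,.1],1.4455); print(get_obs()['wrist_torque'])
a=save('scene','x.png')[170:350,260:440]; b=save('side','x.png')[204:384,170:350]
cv2.imwrite('pics/c5.png',cv2.resize(np.hstack([a,b])[:,:,::-1],None,fx=2.2,fy=2.2,interpolation=cv2.INTER_CUBIC))"
```

```text
t 16.7 pos [0.4454 0.3501 0.135 ] rpy [3.1385e+00 4.0000e-04 1.4446e+00] F [-0.2  0.5 -1.7] w 0.0598
shift cm [ 0.39 -0.1   3.5 ]
turn [ 0.0031  0.0004 -0.0009]
[-0.07218018  0.04935369 -0.02253284]
```

View pics/c5.png

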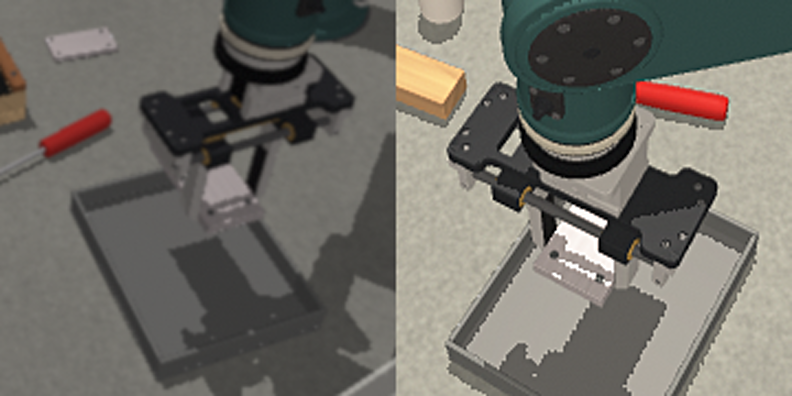

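step_arm:
  increments: "0 0 1.5 0 0 0; 0 0 2 0 0 0; 0 0 2 0 0 0; 0 0 2 0 0 0; 0 0 1.5 0 0 0"

```text
time: 17.3
tool_pos: [0.4444, 0.3498, 0.0424]
ee_rot: [3.141, 0.002, 1.445]
wrist_force: [0.1, 0.8, -2.2]
width: 0.0596
```

step_arm:
  increments: "0 0 0.5 0 0 0; 0 0 0.5 0 0 0; 0 0 0.4 0 0 0; 0 0 0.3 0 0 0; 0 0 0 0 0 0"

```text
time: 17.8
tool_pos: [0.4455, 0.3509, 0.0283]
ee_rot: [3.138, -0.0, 1.446]
wrist_force: [0.5, 0.4, -1.4]
width: 0.0597
```

step_arm:
  increments: "0 0 0.3 0 0 0; 0 0 0.3 0 0 0; 0 0 0.2 0 0 0; 0 0 0.2 0 0 0; 0 0 0 0 0 0"

```text
time: 18.3
tool_pos: [0.4451, 0.3506, 0.0176]
ee_rot: [3.139, 0.0, 1.446]
wrist_force: [0.0, -0.6, -1.3]
width: 0.0599
```

step_arm:
  increments: "0 0 0.1 0 0 0; 0 0 0.1 0 0 0; 0 0 0.1 0 0 0; 0 0 0.1 0 0 0; 0 0 0 0 0 0"

```text
time: 18.8
tool_pos: [0.4453, 0.3507, 0.0139]
ee_rot: [3.139, 0.0, 1.446]
wrist_force: [0.2, 0.6, -2.0]
width: 0.0596
```

step_arm:
  increments: "0 0 0.15 0 0 0; 0 0 0.15 0 0 0; 0 0 0.1 0 0 0; 0 0 0.1 0 0 0; 0 0 0 0 0 0"

```text
time: 19.3
tool_pos: [0.4453, 0.3507, 0.0088]
ee_rot: [3.139, 0.0, 1.446]
wrist_force: [0.6, 0.3, -0.7]
width: 0.0595
```

step_arm:
  increments: "0 0 0.1 0 0 0; 0 0 0.1 0 0 0; 0 0 0 0 0 0"

```text
time: 19.6
tool_pos: [0.4453, 0.3507, 0.0069]
ee_rot: [3.139, 0.0, 1.446]
wrist_force: [0.3, 0.2, -1.2]
width: 0.0598
```

step_arm:
  increments: "0 0 0.1 0 0 0; 0 0 0 0 0 0; 0 0 0 0 0 0"

```text
time: 19.9
tool_pos: [0.4456, 0.3509, 0.0064]
ee_rot: [3.138, -0.0, 1.446]
wrist_force: [0.2, -0.8, 0.0]
width: 0.0596
```

step_arm:
  increments: "0 0 0.05 0 0 0; 0 0 0 0 0 0; 0 0 0 0 0 0"

```text
time: 20.2
tool_pos: [0.4456, 0.3509, 0.0063]
ee_rot: [3.138, -0.0, 1.446]
wrist_force: [-1.0, -1.1, 5.4]
width: 0.0597
```

Contact at 5 N, right at the expected height. Release, open and rise.

step_arm:
  increments: "0 0 0 0 0 0; 0 0 0 0 0 0; 0 0 0 0 0 0; 0 0 0 0 0 0; 0 0 -0.5 0 0 0"
  claw: -1

```text
time: 20.7
tool_pos: [0.4446, 0.3503, 0.0096]
ee_rot: [3.141, 0.001, 1.446]
wrist_force: [-0.6, -1.0, 0.1]
width: 0.0931
```

step_arm:
  increments: "0 0 -2 0 0 0; 0 0 -4 0 0 0; 0 0 -4 0 0 0; 0 0 -4 0 0 0; 0 0 -4 0 0 0"

```text
time: 21.2
tool_pos: [0.4443, 0.3507, 0.1922]
ee_rot: [3.139, 0.0, 1.446]
wrist_force: [-0.1, -0.1, 0.3]
width: 0.0938
```

step_arm:
  increments: "-4 0 -2 0 0 0; -4 0 0 0 0 0; -4 0 0 0 0 0; 0 0 0 0 0 0; 0 0 0 0 0 0"

```text
time: 21.7
tool_pos: [0.4298, 0.2316, 0.2109]
ee_rot: [3.138, -0.001, 1.444]
wrist_force: [-0.5, -0.2, 0.2]
width: 0.094
```

```bash
python3 -c "
from h import *
to([.445,.354,.1],1.4455)
a=save('wrist','x.png'); b=save('scene','x2.png')[90:350,180:440]
cv2.imwrite('pics/c6.png',np.hstack([a[:,100:],cv2.resize(b,(384,384))])[:,:,::-1])"
```

```text
t 21.7 pos [0.4298 0.2316 0.2109] rpy [ 3.1383e+00 -1.1000e-03  1.4443e+00] F [-0.5 -0.2  0.2] w 0.094
shift cm [12.32 -0.07 11.1 ]
turn [ 0.0033 -0.0011 -0.0012]
```

View pics/c6.png

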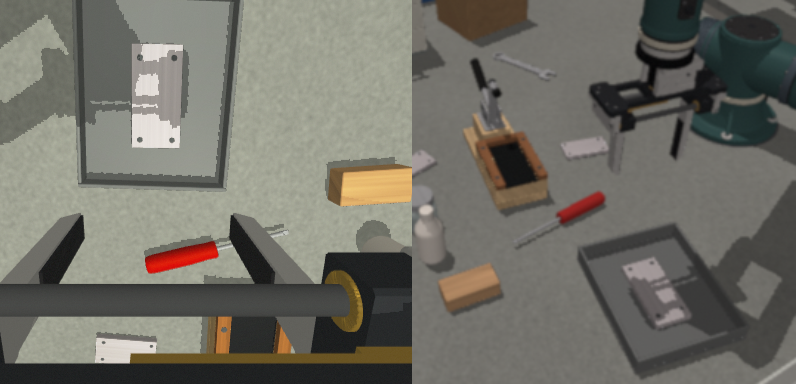

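The plate lies flat in the middle of the tray: wrist view (157,96), scene crop (657,293). The clamp is still open, the nest is empty, and the screwdriver, bottle, jar and offcut haven't moved. Handing in.

```bash
python3 -c "
from bench import *
print(close_job())"
```

```text
the job is handed in; nothing more can be done
None
```

The job is done and handed in at about 22 s of the 61 s allowed. The plate lies flat in the grey tray, and the clamp stands open.

- **Clamp:** I pushed the handle back over centre with about 13 N. It snapped open, and the last picture still shows it open. I judged "fully open" from the pictures only. The handle tip measured lower and further back than I had worked out for the end stop, by up to about 2 cm.
- **Sliding the plate out:** I used 8–9 N of fingertip pressure. The plate stuck out 44.6 mm, measured in the wrist camera.
- **Regrip:** My first grip left the fingertips 12 mm below the plate, which would have meant a drop in the tray. I let go while the plate was still in the nest and gripped again almost flush with its underside.
- **Placing:** I lowered it until it touched the tray floor with about 5 N at the expected height, then released it.

The last picture shows the nest empty and the screwdriver, bottle and offcut where they were. The jar is only partly in view at the edge, but the arm never went near it. The two outside cameras and the wrist camera disagreed by a few mm on where the jig's open end is, so I left extra clearance there.

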